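Change over the carrier gas

ROBOT

A 6-joint arm with a two-finger parallel gripper is mounted at the origin on the work surface. World frame = base frame: x ahead of the robot, y to its left, z up, the work surface at z = 0. Lengths are in m, angles in rad, forces in N, time in s.
With the tool pointing down it reaches from about 0.25 to 0.725 m from the base axis. Payload 4 kg.
Tool frame: the origin (TCP) lies at the very end of the fingers, on their centre line; the grasp point (between the pads) lies 19 mm behind it; z points along the fingers, y is the line along which they close (so a half turn about z gives the same grasp; the last joint's range is limited). The gripper opens to 85 mm and grips with 20 to 120 N. Pads are 22 mm wide; open, the fingers measure 114 mm over their backs; the gripper's body (76 mm by 85 mm) begins 54 mm behind the grasp point. The pads swing forward as they close: fully open they stand 13 mm farther back than shut.
Start: joints at [-1.281, 0.241, 0.005, 1.335, 0, 1.571], TCP at [0.143, -0.479, 0.231] pointing down, gripper open.
Joint ranges: [-2.72, 2.72], [-1.05, 1.87], [-1.09, 1.28], [-1.99, 2.15], [-1.42, 1.44], [-3.14, 3.14]. Speed limits (rad/s): [2.79, 2.79, 3.14, 3.14, 3.14, 3.14].

INTERFACE

Orientations are given as a rotation vector (axis times angle).
In Python, from workcell import arm gives the robot as it stands.
- The arm moves only by the tool drive_tool, never from a script. Its argument "targets" is a list of rows, each a list of 3 entries, a list of its own where there are three numbers: the opening in per cent of the stroke, from 0 (shut) to 100 (fully open), then the shift along the tool's x, y, z in mm, then the turn about the tool's z in rad. A call has 1 to 10 rows; each row shifts and turns the commanded pose from where the row before left it, along the tool's axes as they then stand; what a row does not reach is not made up. A row lasts 1/10 s, in which the tool goes at most 50 mm and 8.59 degrees, less where a joint would pass 70% of its speed; a pose out of reach is approached as far as the arm can. A call is refused whole if a number of a shift passes 50 or a number of a turn 0.15, either way. A call with a gripper value outside its range is refused whole. The fingers move at their own pace and stop on an object; "force" is the grip in N (left out, the last holds). Time passes only in rows, so rows that do not move let the fingers close. It gives the time, the measured TCP pose, the force, the opening and the grip force at its end, in the units of the state.
- arm.get_obs(): the state, without advancing time (a new reading comes with each control period).
- arm.camera(name): name is "scene" or "top"; returns a dict with "img" (384x512x3 uint8, red, green, blue), "camera_matrix" (3x3 intrinsics, pixels), "k1" (the pictures are not rectified: a ray, as slopes to the right and down, at radius r is drawn at 1 + k1 r^2 times it, then the intrinsics apply), "rvec" (rotation vector, rad) and "tvec" (3), from world to camera coordinates, as OpenCV has them. Camera axes: x right, y down, z forward; pixel columns grow to the right and rows downward; lengths in m; the calibration is good to about 2 mm. A picture is of the moment at which its call begins. There is no depth.
- arm.hand_in(): hands the job in; it is judged then, once.
Trained networks look in a picture, given as the dict that the camera call returned (one of the last four; its "shot" number tells which), for a name from the list of things; names that differ only in an ending like _2 or _b are one class to them, and where a whole thing is asked for, a point or a joint stands for the part that bears it (a point fixed in the world has none). Each returns a list of dicts, best first, with "confidence" (0 to 1); they miss things now and then, are a little off and sometimes report something else, mostly with a low value. They report only what shows in the picture. A call takes as long as a camera call.
- arm.spot_in(picture, label): "centre" ([column, row] in pixels, amid what is visible of it).
The state is a dict: "clock": time; "qpos": joint angles; "joint_vel": joint speeds; "joint_torque": joint torques, N m; "eef_pos": TCP position; "eef_rot": TCP orientation; "ft_force": force on the tool from outside, world axes, zero at the start; "wrist_torque": the same for the moment, N m; "width": finger opening in m; "finger_force": force on a finger pad.
Only numpy, scipy, OpenCV 4.12 (cv2) and the standard library are available. Lean on these libraries where they do the work, as an engineer would, in place of code of your own. Each camera call takes 0.05 s, during which the arm holds its last target. There are 200 camera calls.

TASK

The cylinder on the yellow valve, which now feeds the chromatograph, is nearly empty: change over to the full one on the blue valve without interrupting the carrier gas. With a fingertip push the blue lever all the way open, in line with its pipe, and only then push the yellow lever all the way shut, square across its pipe. Push the levers from the side, never grip or force them; leave the red purge valve shut and the things around the manifold undisturbed.

Things in the scene. Friction and masses are not known exactly. Their poses are not given: they have to be found in the camera images.
- valve_yellow: Fixed stainless ball valve with yellow lever: line in use, starts open. Origin on the vertical stem axis at the valve's underside, 8 mm above the bench; z up, +x along the pipe with the flow, into the header. Pipe axis at z 50 mm, pipe runs from x -155 to +62 mm. All pipework under the sleeve's sweep lies below z 67 mm; bonnet under the lever hub within 12 mm of the axis.
- lever_yellow (a joint): Level lever on the stem. 0 = open stop, arm in line with the pipe, to valve -x; pi/2 = shut stop, arm across, to valve +y (clockwise from above). From 46 to 108 mm off the axis it is a yellow sleeve 20 mm wide, 14 high, 91 to 105 mm above valve origin; steel arm 16 wide inside that. Friction 0.3 N m (4 N at the sleeve), damping 0.05 N m s, stays where left. rad.
- yellow_sleeve (a point): Centre of the yellow lever's sleeve, moving with it, 77 mm from the stem axis, 98 mm above the valve's origin; the arm points along this frame's -x.
- valve_blue: Fixed stainless ball valve with blue lever: standby line, starts shut. Origin on the vertical stem axis at the valve's underside, 8 mm above the bench; z up, +x along the pipe with the flow, into the header. Pipe axis at z 50 mm, pipe runs from x -155 to +62 mm. All pipework under the sleeve's sweep lies below z 67 mm; bonnet under the lever hub within 12 mm of the axis.
- lever_blue (a joint): Level lever on the stem. 0 = open stop, arm in line with the pipe, to valve -x; pi/2 = shut stop, arm across, to valve +y (clockwise from above). From 46 to 108 mm off the axis it is a blue sleeve 20 mm wide, 14 high, 91 to 105 mm above valve origin; steel arm 16 wide inside that. Friction 0.3 N m (4 N at the sleeve), damping 0.05 N m s, stays where left. rad.
- blue_sleeve (a point): Centre of the blue lever's sleeve, moving with it, 77 mm from the stem axis, 98 mm above the valve's origin; the arm points along this frame's -x.
- valve_red: Fixed stainless ball valve with red lever: purge line, shut and stays shut. Origin on the vertical stem axis at the valve's underside, 8 mm above the bench; z up, +x along the pipe with the flow, into the header. Pipe axis at z 50 mm, pipe runs from x -155 to +62 mm. All pipework under the sleeve's sweep lies below z 67 mm; bonnet under the lever hub within 12 mm of the axis.
- lever_red (a joint): Level lever on the stem. 0 = open stop, arm in line with the pipe, to valve -x; pi/2 = shut stop, arm across, to valve +y (clockwise from above). From 46 to 108 mm off the axis it is a red sleeve 20 mm wide, 14 high, 91 to 105 mm above valve origin; steel arm 16 wide inside that. Friction 0.3 N m (4 N at the sleeve), damping 0.05 N m s, stays where left. rad.
- red_sleeve (a point): Centre of the red lever's sleeve, moving with it, 77 mm from the stem axis, 98 mm above the valve's origin; the arm points along this frame's -x.
- panel: Fixed manifold base plate: x -190 to 120, y -295 to 260 mm, 8 thick. Origin on the bench below the middle valve; axes parallel to the valves'. Valves stand at x 0, y -140, 0, 140 mm in any order. Header block x 62 to 98, top 76 mm high; behind-right of the valves a gauge (x 80, y -180, 130 high, 60 across) and regulator (x 80, y -252, 122 high, 52 across).
- leak_bottle: white leak-test bottle with a red cap, loose, 56 mm diameter, 130 mm high, standing beside the manifold; origin at the centre of its underside
- flow_meter: blue hand-held flow meter lying loose on the bench, 120 x 62 x 30 mm; origin at the centre of its underside, x along its length
- spanner: steel spanner lying loose on the bench behind the manifold, 150 mm long; origin below its middle, x along its length
- vial_tray: grey divided tray standing loose on the bench beside the manifold, 80 x 120 x 30 mm; origin at the centre of its underside

How it is judged:
On the way, in this order (a step that is already met when the one before it is completed fails the run):
1. the blue valve is fully open while the yellow one is still open (value of joint lever_blue below 0.14 rad and value of joint lever_yellow below 0.35 rad), for 0.2 s.
2. then the yellow valve is fully shut (value of joint lever_yellow above 1.43 rad and value of joint lever_blue below 0.14 rad), for 0.2 s.
At the end, for the whole second after the job is handed in: Blue lever open (within 0.14 rad, 8 degrees, of its open stop), yellow lever shut (within 0.14 rad of its shut stop), red lever still shut (above 1.36 rad), the bottle, flow meter, spanner and tray within 20 mm of where they stood (all of step 2 and value of joint lever_red above 1.36 rad and distance of each of leak_bottle, flow_meter, spanner, vial_tray from where it was at the start of the episode below 0.02 m); the robot touches nothing.
It fails at once if the yellow valve is being shut (past 0.35 rad) while the blue one is not open (above 0.25 rad): carrier gas interrupted (value of joint lever_yellow above 0.35 rad and value of joint lever_blue above 0.25 rad).
It fails at once if the red purge valve is turned towards open (below 1.3 rad) (value of joint lever_red below 1.3 rad).
It fails at once if a bystander is displaced by more than 30 mm or lifted (distance of any of leak_bottle, flow_meter, spanner, vial_tray from where it was at the start of the episode above 0.03 m).
It fails at once if a lever is gripped or forced: more than 35 N between the fingers and a lever (contact force between the fingers and lever_yellow above 35 N or contact force between the fingers and lever_blue above 35 N or contact force between the fingers and lever_red above 35 N).
It also fails if it takes over 48 s, if anything falls off the work surface, if the arm or the gripper's body presses on something with over 40 N, if the wrist force passes 120 N, or if a joint passes its speed limit or range.

## Working session

There is one attempt and no reset: what is moved stays moved. The work goes in short steps, Python scripts to look and compute and a tool call to move; the robot and the scene stay as the last step left them, time stands still between calls to the robot, and variables do not carry over. Pictures are saved under pics/ and viewed, at most 10 in all, crops included, and the job is handed in when it is done.

Besides the shell and the picture viewer there is one more tool, called after "Request:" in YAML: its name, and indented under it one key for each argument. drive_tool: Moves the arm, as the interface text tells. Its arguments: {"type":"object","properties":{"targets":{"type":"array","items":{"type":"array"}},"force":{"type":"number"}},"required":["targets"]}

```bash
mkdir -p pics
cat > h.py <<'E'
import numpy as np, cv2
from scipy.spatial.transform import Rotation as R
from workcell import arm
def ray(c,px):
    K=np.array(c["camera_matrix"]);D=np.array([c["k1"],0,0,0,0.])
    u=cv2.undistortPoints(np.array([[px]],float),K,D).ravel()
    Rm=R.from_rotvec(np.ravel(c["rvec"])).as_matrix();t=np.ravel(c["tvec"])
    return -Rm.T@t, Rm.T@np.array([u[0],u[1],1])
def onz(c,px,z):
    o,d=ray(c,px);return o+d*(z-o[2])/d[2]
def proj(c,P):
    D=np.array([c["k1"],0,0,0,0.])
    return cv2.projectPoints(np.atleast_2d(np.array(P,float)),np.ravel(c["rvec"]),np.ravel(c["tvec"]),np.array(c["camera_matrix"]),D)[0][:,0]
E
python3 - <<'E'
from h import *
for n in ("scene","top"):
    c=arm.camera(n);cv2.imwrite(f"pics/{n}0.png",c["img"][:,:,::-1])
    print(n)
    for l,z in (("yellow_sleeve",.106),("blue_sleeve",.106),("red_sleeve",.106),("valve_yellow",.06),("valve_blue",.06),("valve_red",.06),("panel",.008),("leak_bottle",.065),("flow_meter",.015),("spanner",.005),("vial_tray",.015)):
        for d in arm.spot_in(c,l)[:2]:
            print(l,np.round(d["centre"]),round(d["confidence"],2),onz(c,d["centre"],z).round(3))
o=arm.get_obs();print(o["clock"],o["eef_pos"],o["eef_rot"],o["width"])
print(R.from_rotvec(o["eef_rot"]).as_matrix().round(3))
E
```

```text
scene
yellow_sleeve [259. 144.] 0.74 [ 0.492 -0.145  0.106]
blue_sleeve [282. 195.] 0.74 [0.514 0.056 0.106]
red_sleeve [306. 238.] 0.66 [0.516 0.208 0.106]
valve_yellow [254. 152.] 0.72 [ 0.507 -0.155  0.06 ]
valve_blue [279. 189.] 0.63 [0.498 0.01  0.06 ]
valve_red [302. 222.] 0.88 [0.488 0.145 0.06 ]
panel [225. 116.] 0.67 [ 0.517 -0.38   0.008]
panel [358. 273.] 0.58 [0.402 0.347 0.008]
leak_bottle [322. 292.] 0.75 [0.544 0.357 0.065]
flow_meter [225. 115.] 0.96 [ 0.518 -0.381  0.015]
flow_meter [277. 186.] 0.39 [ 0.484 -0.025  0.015]
spanner [224. 224.] 0.73 [0.697 0.021 0.005]
spanner [282. 200.] 0.52 [0.491 0.025 0.005]
vial_tray [360. 272.] 0.55 [0.399 0.349 0.015]
vial_tray [302. 224.] 0.31 [0.476 0.134 0.015]
top
yellow_sleeve [302. 209.] 0.89 [ 0.501 -0.143  0.106]
blue_sleeve [219. 198.] 0.61 [0.53  0.059 0.106]
red_sleeve [163. 202.] 0.57 [0.52  0.197 0.106]
valve_yellow [298. 207.] 0.68 [ 0.509 -0.14   0.06 ]
valve_blue [244. 202.] 0.92 [0.524 0.    0.06 ]
valve_red [189. 204.] 0.65 [0.518 0.14  0.06 ]
valve_red [217. 199.] 0.64 [0.531 0.069 0.06 ]
panel [256. 215.] 0.93 [ 0.493 -0.032  0.008]
leak_bottle [111. 193.] 0.58 [0.549 0.345 0.065]
leak_bottle [118. 250.] 0.33 [0.401 0.322 0.065]
flow_meter [392. 205.] 0.84 [ 0.517 -0.4    0.015]
flow_meter [110. 192.] 0.45 [0.555 0.367 0.015]
spanner [244. 138.] 0.61 [0.707 0.002 0.005]
vial_tray [118. 250.] 0.79 [0.399 0.339 0.015]
1.2 [ 0.14287828 -0.47913983  0.23130989] [-3.10866379e+00 -4.53606288e-01 -2.33802665e-05] 0.08567602343284406
[[ 0.958  0.286  0.   ]
 [ 0.286 -0.958  0.   ]
 [ 0.    -0.    -1.   ]]
```

View pics/top0.png

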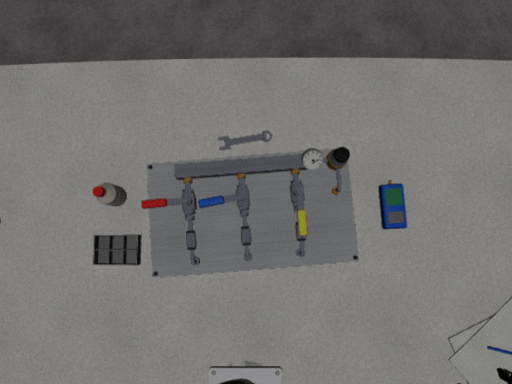

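View pics/scene0.png

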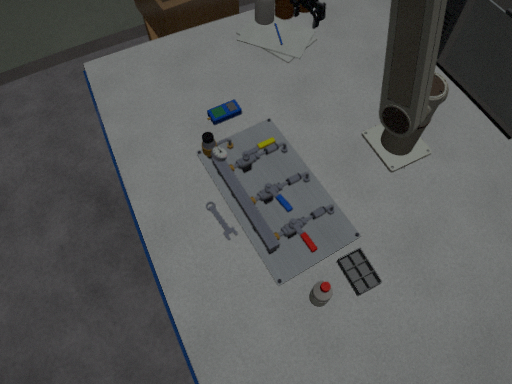

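The top view shows red (154,204), blue (211,202) and yellow (302,223) sleeves, with the header at the far side (+x) and the robot at the bottom. Both shut levers point to +y and yellow points toward the robot. The order in y is red, blue, yellow. Next I fit the panel pose from colour segments in both views.

```bash
cat >> h.py <<'E'
from scipy.optimize import least_squares
HS={"red":[(0,8),(172,180)],"blue":[(105,128)],"yellow":[(22,35)]}
VY={"red":.14,"blue":0.,"yellow":-.14}
def blobs(c,name):
    h=cv2.cvtColor(c["img"],cv2.COLOR_RGB2HSV);m=np.zeros(h.shape[:2],np.uint8)
    for a,b in HS[name]: m|=cv2.inRange(h,(a,130,60),(b,255,255))
    n,l,s,ce=cv2.connectedComponentsWithStats(m)
    return [(s[i,4],ce[i]) for i in range(1,n) if s[i,4]>25]
def hull_c(c,p,name,ang):
    # centroid of the projected sleeve box at lever value ang
    x,y,w=p; a=np.pi-ang; r=np.array([[r_*np.cos(a)-t*np.sin(a),r_*np.sin(a)+t*np.cos(a)] for r_ in(.046,.108) for t in(-.01,.01)])+[0,VY[name]]
    r=r@np.array([[np.cos(w),np.sin(w)],[-np.sin(w),np.cos(w)]])+[x,y]
    P=np.array([[*q,z] for q in r for z in(.099,.113)])
    M=cv2.moments(cv2.convexHull(proj(c,P).astype(np.float32)))
    return np.array([M["m10"],M["m01"]])/M["m00"]
def near(c,p,name,ang):
    e=hull_c(c,p,name,ang);b=blobs(c,name)
    return min((q for _,q in b),key=lambda q:np.linalg.norm(q-e))
E
python3 - <<'E'
from h import *
cs=[arm.camera("scene"),arm.camera("top")]
p=np.array([.52,0,.05]);A={"red":np.pi/2,"blue":np.pi/2,"yellow":0}
for k in range(3):
    ob=[(c,n,near(c,p,n,A[n])) for c in cs for n in A]
    f=lambda p:np.concatenate([hull_c(c,p,n,A[n])-q for c,n,q in ob])
    s=least_squares(f,p,x_scale=[.01,.01,.01],diff_step=1e-4);p=s.x
print(p,s.fun.round(2))
for i in (0,1):
    s1=least_squares(lambda p:np.concatenate([hull_c(c,p,n,A[n])-q for c,n,q in ob if c is cs[i]]),p,diff_step=1e-4);print(i,s1.x,s1.fun.round(2))
np.save("p.npy",p)
from math import *
x,y,w=p
def W(a,b): return np.round([x+a*cos(w)-b*sin(w),y+a*sin(w)+b*cos(w)],4)
print("blue hub",W(0,0),"yellow hub",W(0,-.14),"blue start",W(.04,.077),"yellow start",W(-.077,-.18))
# check corners in top picture
print(proj(cs[1],[[*W(a,b),.008] for a in(-.19,.12) for b in(-.295,.26)]).round(0))
E
```

```text
[0.53266654 0.00348862 0.08213268] [ 0.71 -0.53 -1.47  0.87  0.18 -0.68 -0.24  1.18 -0.62 -1.95  0.47  1.05]
0 [0.53209638 0.00390926 0.07930409] [ 0.78 -0.38 -1.29  0.94  0.53 -0.65]
1 [0.53297762 0.00321342 0.08333332] [-0.12  1.15 -0.5  -2.04  0.61  0.85]
blue hub [0.5327 0.0035] yellow hub [ 0.5442 -0.136 ] blue start [0.5662 0.0835] yellow start [ 0.4707 -0.1822]
[[359. 261.]
 [152. 279.]
 [346. 148.]
 [146. 165.]]
```

Request:
drive_tool:
  targets:
    - [0, [0, 0, 0], -0.14]
    - [0, [0, 0, 0], -0.14]
    - [0, [0, 0, 0], -0.14]
    - [0, [0, 0, 0], -0.14]
    - [0, [0, 0, 0], -0.14]
    - [0, [0, 0, 0], -0.14]
    - [0, [0, 0, 0], -0.14]
    - [0, [0, 0, 0], -0.14]
    - [0, [0, 0, 0], -0.14]
    - [0, [0, 0, 0], -0.14]

```text
clock: 2.3
eef_pos: [0.1429, -0.4792, 0.2313]
eef_rot: [2.079, 2.356, -0.0]
ft_force: [-0.4, -0.8, 0.4]
width: 0.0003
finger_force: 0.0
```

Run:
```python
from h import *
from math import *
c=arm.camera("top");p=np.load("p.npy");x,y,w=p
print(arm.get_obs()["qpos"])
def W(a,b,z): return [x+a*cos(w)-b*sin(w),y+a*sin(w)+b*cos(w),z]
r0,c0=135,135
im=cv2.resize(c["img"][135:285,135:365,::-1],None,fx=3.4,fy=3.4,interpolation=cv2.INTER_CUBIC)
def pt(q): return tuple(int(v) for v in np.round(((q-[135,135])+.5)*3.4-.5))
def poly(P,col):
    q=proj(c,P);cv2.polylines(im,[np.array([pt(v) for v in q])],True,col,1)
poly([W(a,b,.008) for a,b in((-.19,-.295),(-.19,.26),(.12,.26),(.12,-.295))],(0,255,0))
poly([W(a,b,.084) for a,b in((.062,-.1),(.062,.1),(.098,.1),(.098,-.1))],(0,255,0))
for n,a0 in(("red",pi/2),("blue",pi/2),("yellow",0)):
    a=pi-a0;L=[W(r*cos(a)-t*sin(a),r*sin(a)+t*cos(a)+VY[n],.113) for r,t in((.046,-.01),(.108,-.01),(.108,.01),(.046,.01))]
    poly(L,(0,255,0));cv2.circle(im,pt(proj(c,[W(0,VY[n],.1)])[0]),3,(255,0,255),-1)
    print(n,blobs(c,n))
cv2.imwrite("pics/ov.png",im)
```

```text
[-1.28097850e+00  2.40590529e-01  5.01368452e-03  1.33518355e+00
 -1.48288772e-05  1.61563839e-01]
red [(np.int32(88), array([ 97.69318182, 191.02272727])), (np.int32(188), array([153.89361702, 203.10106383]))]
blue [(np.int32(486), array([392.67489712, 207.97119342])), (np.int32(189), array([210.93650794, 201.23280423])), (np.int32(53), array([499.66037736, 349.98113208]))]
yellow [(np.int32(201), array([301.52238806, 222.02487562]))]
```

View pics/ov.png

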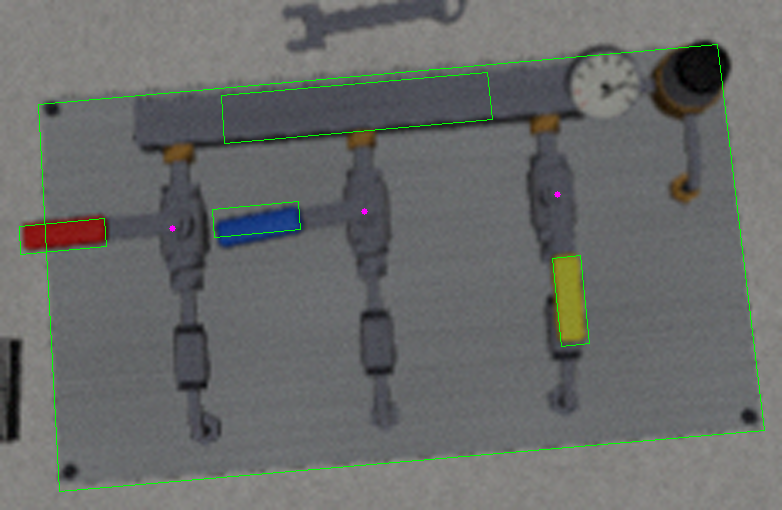

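Run:
```python
from h import *
from math import *
cs=[arm.camera("scene"),arm.camera("top")];p0=np.load("p.npy")
A={"red":pi/2,"blue":pi/2,"yellow":0}
ob=[(c,n,near(c,p0,n,A[n])) for c in cs for n in A]
sc=(np.array([(51,108),(69,471),(748,416)])+.5)/3.4-.5+135
def f(v):
    x,y,w,d,r,b,yl=v;ang=dict(red=r,blue=b,yellow=yl)
    P=[[x+a*cos(w)-q*sin(w),y+a*sin(w)+q*cos(w),.009] for a,q in((.12-d,.26-d),(-.19+d,.26-d),(-.19+d,-.295+d))]
    return np.concatenate([hull_c(c,(x,y,w),n,ang[n])-q for c,n,q in ob]+[(proj(cs[1],P)-sc).ravel(),[(r-pi/2)*10,(b-pi/2)*10,yl*10]])
s=least_squares(f,[*p0,.012,pi/2,pi/2,0],diff_step=1e-4);print(s.x.round(4),s.fun.round(2))
x,y,w=s.x[:3];np.save("p.npy",s.x[:3])
def W(a,b): return np.round([x+a*cos(w)-b*sin(w),y+a*sin(w)+b*cos(w)],4)
print("blue hub",W(0,0),"yellow hub",W(0,-.14),"red",W(0,.14),"blue start",W(.04,.077))
o=arm.get_obs();print(o["eef_pos"],R.from_rotvec(o["eef_rot"]).as_matrix()[:,0],o["clock"])
```

```text
[0.536  0.0038 0.0751 0.0101 1.5449 1.4629 0.    ] [-0.15 -0.05 -0.27  0.07 -0.47 -0.18 -0.31  0.02 -0.47 -0.06  0.19  0.13
  0.15  0.24 -0.02  0.05  0.07  0.23 -0.26 -1.08  0.  ]
blue hub [0.536  0.0038] yellow hub [ 0.5465 -0.1358] red [0.5255 0.1434] blue start [0.5701 0.0836]
[ 0.14288654 -0.47915894  0.23130624] [-1.15970116e-01  9.93252703e-01 -2.83536059e-05] 2.45
```

Request:
drive_tool:
  targets:
    - [0, [32, 30.6, 0], 0]
    - [0, [32, 30.6, 0], 0]
    - [0, [32, 30.6, 0], 0]
    - [0, [32, 30.6, 0], 0]
    - [0, [32, 30.6, 0], 0]
    - [0, [32, 30.6, 0], 0]
    - [0, [32, 30.6, 0], 0]
    - [0, [32, 30.6, 0], 0]
    - [0, [32, 30.6, 0], 0]
    - [0, [32, 30.6, 0], 0]

```text
clock: 3.45
eef_pos: [0.4096, -0.1235, 0.2316]
eef_rot: [2.088, 2.346, 0.0]
ft_force: [1.5, -1.1, -0.2]
width: 0.0001
finger_force: 0.0
```

Request:
drive_tool:
  targets:
    - [0, [32, 30.6, 0], 0]
    - [0, [32, 30.6, 0], 0]
    - [0, [32, 30.6, 0], 0]
    - [0, [32, 30.6, 0], 0]
    - [0, [32, 30.6, 0], 0]
    - [0, [32, 30.6, 0], 0]
    - [0, [0, 0, 0], -0.14]
    - [0, [0, 0, 0], -0.14]
    - [0, [0, 0, 0], -0.14]
    - [0, [0, 0, 0], -0.14]

```text
clock: 4.45
eef_pos: [0.5682, 0.0876, 0.231]
eef_rot: [-1.35, -2.836, 0.001]
ft_force: [0.7, -0.6, 1.3]
width: 0.0003
finger_force: 0.0
```

Request:
drive_tool:
  targets:
    - [0, [0, 0, 0], -0.14]
    - [0, [0, 0, 0], -0.14]
    - [0, [0, 0, 0], -0.14]
    - [0, [0, 0, 0], -0.14]
    - [0, [0, 0, 0], -0.14]
    - [0, [0, 0, 0], -0.14]
    - [0, [0, 0, 0], -0.13]
    - [0, [0, 0, 0], 0]

```text
clock: 5.25
eef_pos: [0.5682, 0.0874, 0.2312]
eef_rot: [0.119, -3.139, 0.0]
ft_force: [-0.1, -0.9, 0.6]
width: -0.0001
finger_force: 0.0
```

```bash
cat >> h.py <<'E'
def rel(name):
    o=arm.get_obs();x,y,w=np.load("p.npy");v=np.array(o["eef_pos"][:2])-[x,y]
    v=np.array([[np.cos(w),np.sin(w)],[-np.sin(w),np.cos(w)]])@v-[0,VY[name]]
    t=R.from_rotvec(o["eef_rot"]).as_matrix()[:,0];yaw=np.arctan2(t[1],t[0])-w
    print(o["clock"],"panel xy rel hub mm",(v*1e3).round(1),"z",round(o["eef_pos"][2],4),"yaw rel panel",round(yaw%(2*np.pi),4),"q",np.round(o["qpos"],2),"F",np.round(o["ft_force"],1))
E
python3 -c "
from h import *
rel('blue')"
```

```text
5.25 panel xy rel hub mm [38.4 80.9] z 0.2312 yaw rel panel 3.1421 q [0.15 0.39 0.22 1.4  0.   0.08] F [-0.1 -0.9  0.6]
```

Request:
drive_tool:
  targets:
    - [0, [0, -4, 36], 0]
    - [0, [0, 0, 36], 0]
    - [0, [0, 0, 35], 0]
    - [0, [0, 0, 34], 0]
    - [0, [8, 0, 0], 0]
    - [0, [8, 0, 0], 0]
    - [0, [0, 0, 0], 0]

```text
clock: 5.95
eef_pos: [0.5526, 0.0822, 0.0924]
eef_rot: [-0.121, 3.137, 0.0]
ft_force: [-0.3, 0.2, -0.3]
width: -0.0003
finger_force: 0.0
```

Run:
```python
from h import *
rel('blue')
c=arm.camera("scene");cv2.imwrite("pics/s1.png",cv2.resize(c["img"][120:280,190:350,::-1],None,fx=3.6,fy=3.6,interpolation=cv2.INTER_CUBIC))
```

```text
5.95 panel xy rel hub mm [22.5 77. ] z 0.0924 yaw rel panel 3.1434 q [ 0.15  0.45 -0.07  1.05  0.    0.07] F [-0.3  0.2 -0.3]
```

View pics/s1.png

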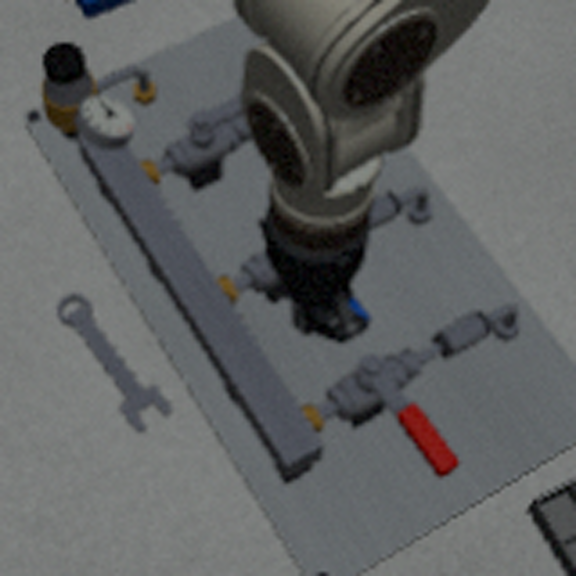

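The fingertip stands behind the blue sleeve (blue visible at about (357,307) in the crop) and clears the red lever. I'll push along the arc.

Request:
drive_tool:
  targets:
    - [0, [3.9, 1.0, 0], -0.05]
    - [0, [3.9, 1.0, 0], -0.05]
    - [0, [3.9, 1.0, 0], -0.05]
    - [0, [7.8, 1.86, 0], -0.1]
    - [0, [7.8, 1.86, 0], -0.1]
    - [0, [7.8, 1.86, 0], -0.1]
    - [0, [7.8, 1.86, 0], -0.1]

```text
clock: 6.7
eef_pos: [0.5121, 0.0807, 0.093]
eef_rot: [-0.974, 2.978, 0.002]
ft_force: [2.6, 4.1, -2.6]
width: 0.0002
finger_force: 2.2
```

```bash
python3 -c "
from h import *
rel('blue')"
```

```text
6.7 panel xy rel hub mm [-18.   78.5] z 0.093 yaw rel panel 3.6987 q [ 0.15  0.37 -0.19  1.    0.   -0.48] F [ 2.6  4.1 -2.6]
```

Request:
drive_tool:
  targets:
    - [0, [7.8, 1.86, 0], -0.1]
    - [0, [7.8, 1.86, 0], -0.1]
    - [0, [7.8, 1.86, 0], -0.1]
    - [0, [7.8, 1.86, 0], -0.1]
    - [0, [7.8, 1.86, 0], -0.1]
    - [0, [7.8, 1.86, 0], -0.1]
    - [0, [7.8, 1.86, 0], -0.1]
    - [0, [7.8, 1.86, 0], -0.1]
    - [0, [3.9, 1.0, 0], -0.05]
    - [0, [3.9, 1.0, 0], -0.05]

```text
clock: 7.7
eef_pos: [0.4611, 0.0306, 0.0927]
eef_rot: [-2.172, 2.262, 0.001]
ft_force: [-2.2, 3.8, 1.9]
width: -0.0001
finger_force: 2.1
```

```bash
python3 -c "
from h import *
rel('blue')"
```

```text
7.7 panel xy rel hub mm [-72.7  32.4] z 0.0927 yaw rel panel 4.5967 q [ 0.06  0.28 -0.33  0.96  0.   -1.47] F [-2.2  3.8  1.9]
```

Request:
drive_tool:
  targets:
    - [0, [3, 0.5, 0], -0.04]
    - [0, [3, 0.5, 0], -0.04]
    - [0, [2.5, 0, 0], -0.03]
    - [0, [0, 0, 0], 0]

```text
clock: 8.1
eef_pos: [0.4598, 0.0217, 0.0922]
eef_rot: [-2.292, 2.143, -0.0]
ft_force: [-2.5, 3.8, 1.9]
width: -0.0001
finger_force: 2.0
```

```bash
python3 -c "
from h import *
rel('blue')"
```

```text
8.1 panel xy rel hub mm [-74.6  23.6] z 0.0922 yaw rel panel 4.7043 q [ 0.05  0.28 -0.34  0.96  0.   -1.59] F [-2.5  3.8  1.9]
```

Request:
drive_tool:
  targets:
    - [0, [1, 0, 0], 0]
    - [0, [1, 0, 0], 0]
    - [0, [0, 0, 0], 0]

```text
clock: 8.4
eef_pos: [0.4604, 0.019, 0.0911]
eef_rot: [-2.293, 2.144, -0.002]
ft_force: [-1.7, 4.3, 2.6]
width: 0.0
finger_force: 2.2
```

Request:
drive_tool:
  targets:
    - [0, [1, 0, 0], 0]
    - [0, [0.7, 0, 0], 0]
    - [0, [0, 0, 0], 0]

```text
clock: 8.7
eef_pos: [0.4604, 0.0189, 0.0911]
eef_rot: [-2.293, 2.141, 0.002]
ft_force: [-1.7, 9.7, 6.3]
width: 0.0002
finger_force: 4.7
```

Force jumped from 5 N to 12 N with no motion, so the blue lever is at its stop. I'll back off, lift, and cross to the yellow side.

Request:
drive_tool:
  targets:
    - [0, [-8, 0, 0], 0]
    - [0, [-8, 0, 0], 0]
    - [0, [0, 0, -35], 0]
    - [0, [0, 0, -35], 0]
    - [0, [40, 0.6, 0], 0]
    - [0, [44, 0.6, 0], 0]
    - [0, [44, 0.6, 0], 0]
    - [0, [44, 0.6, 0], 0]
    - [0, [44, 0.6, 0], 0]
    - [0, [0, 0, 0], 0]

```text
clock: 9.7
eef_pos: [0.4701, -0.1879, 0.1599]
eef_rot: [2.286, -2.152, 0.004]
ft_force: [-0.2, -0.3, 0.2]
width: 0.0001
finger_force: 0.0
```

Run:
```python
from h import *
rel('yellow');p=np.load("p.npy")
for n in("top","scene"):
    c=arm.camera(n)
    for l,a0 in(("blue",0),("yellow",0),("red",1.545)):
        q=near(c,p,l,a0)
        s=min(np.arange(-.1,1.7,.01),key=lambda a:np.linalg.norm(hull_c(c,p,l,a)-q))
        print(n,l,round(s,2),np.linalg.norm(hull_c(c,p,l,s)-q).round(2))
    cv2.imwrite(f"pics/b_{n}.png",cv2.resize(c["img"][110:310,140:370,::-1],None,fx=2.8,fy=2.8))
```

```text
9.7 panel xy rel hub mm [-80.1 -46.2] z 0.1599 yaw rel panel 4.6975 q [-0.38  0.29 -0.11  1.16 -0.   -2.01] F [-0.2 -0.3  0.2]
top blue -0.01 0.09
top yellow 0.01 0.23
top red 1.55 0.28
scene blue 0.01 0.19
scene yellow 0.02 0.04
scene red 1.54 0.25
```

View pics/b_scene.png

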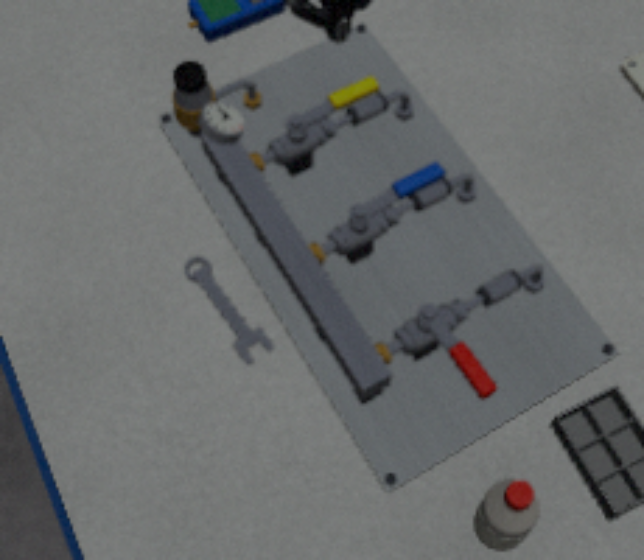

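The blue lever reads 0.0 in both views, yellow about 0, and red is unchanged. The blue lever is in line in the picture at (418,180). The gripper appears only at the top edge, near (340,20), so I'll check that against the expected projection.

Run:
```python
from h import *
rel('yellow')
c=arm.camera("scene");print((proj(c,[arm.get_obs()["eef_pos"]])[0]-[140,110])*2.8)
```

```text
9.8 panel xy rel hub mm [-80.4 -42. ] z 0.1597 yaw rel panel 4.7019 q [-0.37  0.29 -0.12  1.16 -0.   -2.01] F [ 0.4 -0.6  0.4]
[336.92649039  36.60333889]
```

Request:
drive_tool:
  targets:
    - [0, [0, -3.4, 0], 0]
    - [0, [0, 0, 34], 0]
    - [0, [0, 0, 34], 0]
    - [0, [0, 0, 0], 0]
    - [0, [-9, 0, 0], 0]
    - [0, [-9, 0, 0], 0]
    - [0, [0, 0, 0], 0]

```text
clock: 10.55
eef_pos: [0.4733, -0.1633, 0.0941]
eef_rot: [-2.296, 2.142, -0.004]
ft_force: [0.2, -0.9, -0.7]
width: -0.0003
finger_force: 0.0
```

```bash
python3 -c "
from h import *
rel('yellow')"
```

```text
10.55 panel xy rel hub mm [-75.1 -21.9] z 0.0941 yaw rel panel 4.707 q [-0.33  0.34 -0.23  0.99  0.   -1.97] F [ 0.2 -0.9 -0.7]
```

Request:
drive_tool:
  targets:
    - [0, [-3.9, 0.9, 0], 0.05]
    - [0, [-3.9, 0.9, 0], 0.05]
    - [0, [-7.8, 1.8, 0], 0.1]
    - [0, [-7.8, 1.8, 0], 0.1]
    - [0, [-7.8, 1.8, 0], 0.1]
    - [0, [-7.8, 1.8, 0], 0.1]
    - [0, [-7.8, 1.8, 0], 0.1]
    - [0, [-7.8, 1.8, 0], 0.1]

```text
clock: 11.35
eef_pos: [0.4725, -0.1105, 0.094]
eef_rot: [1.413, -2.805, 0.005]
ft_force: [-2.7, -2.8, 2.8]
width: -0.0
finger_force: 2.2
```

```bash
python3 -c "
from h import *
rel('yellow')"
```

```text
11.35 panel xy rel hub mm [-71.8  30.8] z 0.094 yaw rel panel 4.0 q [-0.23  0.32 -0.27  0.98 -0.   -1.16] F [-2.7 -2.8  2.8]
```

Request:
drive_tool:
  targets:
    - [0, [-7.8, 1.8, 0], 0.1]
    - [0, [-7.8, 1.8, 0], 0.1]
    - [0, [-7.8, 1.8, 0], 0.1]
    - [0, [-7.8, 1.8, 0], 0.1]
    - [0, [-7.8, 1.8, 0], 0.1]
    - [0, [-7.8, 1.8, 0], 0.1]
    - [0, [-7.8, 1.8, 0], 0.1]
    - [0, [-3.9, 0.9, 0], 0.05]
    - [0, [0, 0, 0], 0]

```text
clock: 12.25
eef_pos: [0.5122, -0.0659, 0.0936]
eef_rot: [-0.296, 3.126, -0.001]
ft_force: [-1.5, -0.1, 1.0]
width: 0.0003
finger_force: 0.9
```

```bash
python3 -c "
from h import *
rel('yellow')"
```

```text
12.25 panel xy rel hub mm [-28.9  72.3] z 0.0936 yaw rel panel 3.2554 q [-0.13  0.37 -0.19  1.01 -0.   -0.32] F [-1.5 -0.1  1. ]
```

Request:
drive_tool:
  targets:
    - [0, [-3, 0.5, 0], 0.04]
    - [0, [-3, 0.5, 0], 0.04]
    - [0, [-2, 0, 0], 0.03]
    - [0, [0, 0, 0], 0]

```text
clock: 12.65
eef_pos: [0.5188, -0.0632, 0.0928]
eef_rot: [0.125, -3.138, -0.002]
ft_force: [-4.4, 1.4, 4.0]
width: -0.0001
finger_force: 1.9
```

```bash
python3 -c "
from h import *
rel('yellow')"
```

```text
12.65 panel xy rel hub mm [-22.1  74.5] z 0.0928 yaw rel panel 3.1464 q [-0.12  0.39 -0.17  1.02  0.   -0.2 ] F [-4.4  1.4  4. ]
```

Request:
drive_tool:
  targets:
    - [0, [-1, 0, 0], 0]
    - [0, [-1, 0, 0], 0]
    - [0, [0, 0, 0], 0]

```text
clock: 12.95
eef_pos: [0.5201, -0.0633, 0.0924]
eef_rot: [0.124, -3.137, -0.001]
ft_force: [-6.6, 1.9, 4.7]
width: 0.0001
finger_force: 3.3
```

Request:
drive_tool:
  targets:
    - [0, [-1, 0, 0], 0]
    - [0, [-0.5, 0, 0], 0]
    - [0, [0, 0, 0], 0]

```text
clock: 13.25
eef_pos: [0.5202, -0.0633, 0.0923]
eef_rot: [0.124, -3.134, -0.001]
ft_force: [-11.3, 1.0, 8.0]
width: -0.0002
finger_force: 5.0
```

Yellow is at its stop: the force rises and nothing moves. I'll back off along +tool x, lift and verify.

Request:
drive_tool:
  targets:
    - [0, [8, 0, 0], 0]
    - [0, [8, 0, 0], 0]
    - [0, [0, 0, -40], 0]
    - [0, [0, 0, -40], 0]
    - [0, [0, 0, -40], 0]
    - [0, [35, 0, -20], 0]
    - [0, [35, 0, 0], 0]
    - [0, [35, 0, 0], 0]
    - [0, [0, 0, 0], 0]
    - [0, [0, 0, 0], 0]

```text
clock: 14.25
eef_pos: [0.4028, -0.0733, 0.233]
eef_rot: [-0.122, 3.136, -0.001]
ft_force: [0.2, 0.7, 0.4]
width: -0.0
finger_force: 0.0
```

Run:
```python
from h import *
rel('yellow');p=np.load("p.npy")
for n in("top","scene"):
    c=arm.camera(n)
    for l,a0 in(("blue",0),("yellow",1.57),("red",1.545)):
        try:
            q=near(c,p,l,a0)
            s=min(np.arange(-.1,1.7,.01),key=lambda a:np.linalg.norm(hull_c(c,p,l,a)-q))
            print(n,l,round(s,2),np.linalg.norm(hull_c(c,p,l,s)-q).round(2))
        except ValueError: print(n,l,"hidden")
    cv2.imwrite(f"pics/e_{n}.png",cv2.resize(c["img"][90:310,80:420,::-1],None,fx=2.3,fy=2.3))
```

```text
14.25 panel xy rel hub mm [-138.6   73.1] z 0.233 yaw rel panel 3.1442 q [-0.18  0.06 -0.21  1.3  -0.   -0.26] F [0.2 0.7 0.4]
top blue -0.01 0.15
top yellow 1.57 0.57
top red 1.55 0.39
scene blue 0.01 0.19
scene yellow 1.57 0.06
scene red 1.54 0.18
```

View pics/e_scene.png

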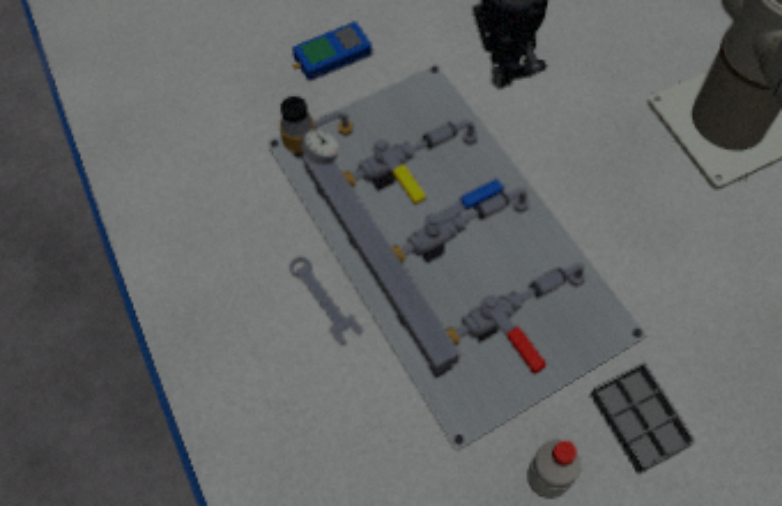

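The picture shows yellow across its pipe at (409,184), blue in line at (482,194) and red unchanged at (526,350). The bystanders are in place and the gripper is clear.

```bash
python3 -c "
from workcell import arm
print(arm.hand_in())"
```

```text
the job is handed in; nothing more can be done
None
```

The changeover is done and handed in (the hand-in gave no verdict): the blue lever was pushed fully open first, then yellow fully shut; red and the surrounding items stayed put, and the arm ended clear of everything.

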